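# Ease a glued printing block off the press bed with a wedge

## Robot

A 6-joint arm with a two-finger parallel gripper is mounted at the origin on the work surface. World frame = base frame: x ahead of the robot, y to its left, z up, the work surface at z = 0. Lengths are in m, angles in rad, forces in N, time in s.
With the tool pointing down it reaches from about 0.375 to 0.925 m from the base axis. Payload 5.7 kg.
Tool frame: the origin (TCP) lies at the very end of the fingers, on their centre line; the grasp point (between the pads) lies 19 mm behind it (ctrl.hold_point_z is the distance from the TCP to the grasp point, in m); z points along the fingers, y is the line along which they close (so a half turn about z gives the same grasp; the last joint's range is limited). The gripper opens to 85 mm and grips with 20 to 120 N. Pads are 22 mm wide; open, the fingers measure 114 mm over their backs; the gripper's body (76 mm by 85 mm) begins 54 mm behind the grasp point. The pads swing forward as they close: fully open they stand 13 mm farther back than shut.
Start: joints at [-0.115, 0.359, 1.51, -0, 1.272, -0.115], TCP at [0.6, -0, 0.231] pointing down, gripper open.
Joint ranges: [-2.97, 2.97], [-1.01, 2.36], [0.21, 2.38], [-0.96, 4.11], [0.2, 2.71], [-2.98, 2.98]. Speed limits (rad/s): [2.39, 2.39, 3.14, 3.14, 3.14, 3.14].

## Interface

Orientations are given as a rotation vector (axis times angle).
In Python, from workcell import ctrl, imaging gives the robot as it stands. The module is installed in compiled form; this text tells all that it offers.
- The arm moves only by the shell command python3 -m pendant 'ROWS'. ROWS is JSON, a list of rows, each a list of 5 numbers: the closure, from 0 (fully open) to 1 (shut), then the shift along the tool's x, y, z in m, then the turn about the tool's z in rad. A call has exactly 5 rows; each row shifts and turns the commanded pose from where the row before left it, along the tool's axes as they then stand; what a row does not reach is not made up. A row lasts 1/12 s, in which the tool goes at most 41.7 mm and 7.16 degrees, less where a joint would pass 70% of its speed; a pose out of reach is approached as far as the arm can. A call with a gripper value outside its range is refused whole. The fingers move at their own pace and stop on an object; the grip force is fixed at half the most. Time passes only in rows, so rows that do not move let the fingers close, or fill a call up. It gives the time, the measured TCP pose, the force, the opening and the grip force at its end, in the units of the state.
- ctrl.state(): the state, without advancing time (a new reading comes with each control period).
- imaging.read_camera(name): name is "scene" or "side" or "wrist"; returns the picture (420x560x3 uint8, red, green, blue); there is no depth.
- imaging.calibration(name): a dict with "mtx" (3x3 intrinsics, pixels), "world_from_camera" (4x4, takes a point from camera to world coordinates); the wrist camera has in their place "mount" (4x4, takes a point from camera to tool coordinates, whose origin is the TCP and whose axes are the flange's). Camera axes: x right, y down, z forward; pixel columns grow to the right and rows downward; lengths in m; the calibration is good to about 2 mm. The wrist camera is an equidistant fisheye: a pixel r from the principal point sees the ray r / f radians off the axis. A picture is of the moment at which its call begins: read the wrist's pose just before it. calibration takes no time and is no camera call.
- ctrl.sign_off(): hands the job in; it is judged then, once.
The state is a dict: "time_s": time; "q": joint angles; "qvel": joint speeds; "tau": joint torques, N m; "tcp_pos": TCP position; "ee_rot": TCP orientation; "contact_force": force on the tool from outside, world axes, zero at the start; "moment": the same for the moment, N m; "grip_width": opening from 0.0 (shut) to 1.0 (fully open); "grip_force": force on a finger pad.
Only numpy, scipy, OpenCV 4.12 (cv2) and the standard library are available. Lean on these libraries where they do the work, as an engineer would, in place of code of your own. Each camera call takes 0.05 s, during which the arm holds its last target. There are 200 camera calls.

## Task

A printing block has had its handle glued on in the screw press. Open the press by turning the handwheel counter-clockwise (seen from above), taking as many grips as you need, until the red band on its rim stands at the brass pointer. Then slide the wooden wedge along the bed, its flat underside down, thin end first, under the middle of the block's front rim until the front of the block just lifts about 3 mm off the bed, and finish still holding the wedge there in the gripper so that I can draw out the gluing paper; only the wedge may touch the block, and leave the other things on the table where they are.

Things in the scene. Friction and masses are not known exactly. Their poses are not given: they have to be found in the camera images.
- press: green bench screw press, fixed. Origin: on the table under the screw's axis; x from its open front (robot side) to its back, y left, z up. Flat bed: top 30 mm above the table, x -200 to +100 mm, 230 mm wide. Columns 24 mm thick at y = +-95 mm carry a crosshead 50 mm deep, 236 mm long, top at 186 mm (nuts, boss to 200 mm). A sheet of paper lies on the bed under the block.
- wheel_centre (a point): centre of the black handwheel, on its vertical axis, at mid-rim height (238 mm above the table). Rim: circle of 70 mm radius to the middle of a round bar 16 mm thick; nothing under it for 38 mm. Three 10 mm spokes, 60, 180 and 300 degrees round from the red band. Hub 36 mm across, 10 mm above mid-rim; a 22 mm screw stands up to 50 mm above mid-rim.
- handwheel (a joint): angle of the handwheel in rad: grows counter-clockwise seen from above, which opens the press (the platen rises 2 mm per rad). 0 = closed on the block, 3.30 = red band at the pointer. It turns stiffly (about 3 N at the rim) and stays where it is left; the wheel keeps its height.
- red_band (a point): middle of the red painted band (14 mm long) on the handwheel's rim, on the bar's centre line; moves with the wheel
- pointer (a point): tip of the brass pointer, fixed on the left end of the crosshead just outside the rim (88 mm from the axis in the press's +y direction, 240 mm above the table), on a 3 mm brass strip standing 120 mm from the axis
- platen: steel pressing plate 100 x 100 x 14 mm on the screw, above the block, guided on the two columns. Origin: middle of its underside, 104 mm above the table when closed and 111 mm when the band is at the pointer; moves up only as the handwheel opens
- block: printing block in the press, loose, 0.4 to 0.65 kg: dark cross-shaped body 96 mm front to back, 100 mm wide, 26 mm thick, pale handle on top, 74 mm high in all. Origin: middle of its underside; x towards the press's back. It stands on its 5 mm deep carving (x -20 to +40 mm), so its rim hangs 5 mm above the bed and overhangs 28 mm at the front. Lifted there it tips about the carving's back edge.
- block_rim (a point): middle of the lower front edge of the block's rim (48 mm in front of the block's origin, edge 66 mm wide): 35 mm above the table while the block stands flat, and rises as the wedge lifts it
- wedge: pale wooden wedge, loose, 160 x 34 mm, 90 g, lying flat on the table. Origin: centre of its underside; x points to the thin end (x = +80 mm, 2.5 mm thick). The top rises 1 in 4 to 30 mm at x = -30 mm; the heel behind is 30 mm thick, 50 mm long. Slid along the bed it meets the rim with its thin end 10 mm under it, then lifts it 1 mm per 4 mm of push, needing about 5 N.
- wedge_heel (a point): centre of the wedge's heel, the part to grip across its 34 mm width: 135 mm behind the thin end, 25 mm ahead of the back end, half-way up (15 mm above the underside); axes as the wedge's
- wedge_tip (a point): middle of the wedge's thin end, at its underside
- block_b: bystander: small printing block, 90 x 80 mm, 70 mm high, dark with a pale handle, beside the press; origin under its centre
- block_c: bystander: long printing block, 120 x 75 mm, 70 mm high, at the back left; origin under its centre
- block_d: bystander: printing block 80 x 80 mm, 70 mm high, at the back right; origin under its centre
- mallet: bystander: wooden mallet 250 mm long lying at the left; origin at its middle, underneath
- brush: bystander: flat brush 200 mm long lying at the right; origin at its middle, underneath
- glue: bystander: white glue bottle, 60 mm across, 150 mm high, at the far right; origin under its centre
- scraper: bystander: scraper with a steel blade, 250 mm long, lying at the near right; origin at its middle, underneath
- fence (a point): middle of the top front edge of the steel fence on the bed behind the block: 20 mm high, 100 mm wide, its face 49 mm behind the screw's axis; it stops the block from sliding back when pushed

How it is judged:
On the way, in this order (a step that is already met when the one before it is completed fails the run):
1. the red band stands at the pointer (handwheel at 3.30 +- 0.15 rad) while the block still stands flat on the bed (value of joint handwheel between 3.15 and 3.45 rad and height (world z) of block_rim below 0.0358 m), for 0.3 s.
2. the wedge, held between the fingers, has lifted the block's front rim 1.5 to 5.5 mm (height (world z) of block_rim between 0.0365 and 0.0405 m and contact force between wedge and block above 0.5 N and contact force between the fingers and wedge above 3 N and x of the grasp point in the frame of wedge above -0.083 m and y of the grasp point in the frame of wedge between -0.017 and 0.017 m), for 0.3 s.
At the end, for the whole second after the job is handed in: Wedge still held between the fingers, flat on the bed (4 mm, 0.08 rad), thin end 10 to 40 mm under the middle 50 mm of the front rim, carrying it 1.5 to 5.5 mm above rest; wheel 3.30 +-0.17 rad; block clear of the platen, square (0.15 rad), within 15 mm of its place; all at rest (all of step 2 and value of joint handwheel between 3.13 and 3.47 rad and contact force between platen and block below 0.2 N and x of wedge_tip in the frame of block_rim between 0.01 and 0.04 m and y of wedge_tip in the frame of block_rim between -0.025 and 0.025 m and height (world z) of wedge_tip below 0.034 m and angle between wedge's own z axis and vertical below 0.08 rad and angle between the x axis of block and the x axis of press, either way round below 0.15 rad and x of block in the frame of press above -0.015 m and linear speed of each of block, wedge below 0.01 m/s); the arm keeps its last pose, push and grip.
It fails at once if the robot touches the printing block in the press (contact force between any of the fingers, the arm and block above 0.5 N).
It fails at once if one of the other things on the table is moved by more than 25 mm (distance of any of block_b, block_c, block_d, mallet, brush, glue, scraper from where it was at the start of the episode above 0.025 m).
It also fails if it takes over 72 s, if anything falls off the work surface, if the arm or the gripper's body presses on something with over 40 N, if the wrist force passes 120 N, or if a joint passes its speed limit or range.

## Working session

There is one attempt and no reset: what is moved stays moved. The work goes in short steps, Python scripts to look and compute and a shell command to move; the robot and the scene stay as the last step left them, time stands still between calls to the robot, and variables do not carry over. Pictures are saved under pics/ and viewed, at most 10 in all, crops included, and the job is handed in when it is done.

```bash
mkdir -p pics; cat > h.py <<'E'
import numpy as np, cv2
from scipy.spatial.transform import Rotation as R
from workcell import ctrl, imaging
def snap(cam,name,crop=None,s=1):
    im=imaging.read_camera(cam)[:,:,::-1]
    cv2.imwrite(f'pics/{name}_full.png',im)
    if crop: 
        x0,y0,x1,y1=crop; im=im[y0:y1,x0:x1]
    if s!=1: im=cv2.resize(im,None,fx=s,fy=s,interpolation=cv2.INTER_CUBIC)
    cv2.imwrite(f'pics/{name}.png',im)
def onz(cam,uv,z):
    c=imaging.calibration(cam);T=c['world_from_camera'];K=c['mtx']
    d=T[:3,:3]@np.linalg.solve(K,[*uv,1]);o=T[:3,3]
    return o+d*(z-o[2])/d[2]
def ray(cam,uv):
    c=imaging.calibration(cam);T=c['world_from_camera'];d=T[:3,:3]@np.linalg.solve(c['mtx'],[*uv,1]);return T[:3,3],d/np.linalg.norm(d)
def proj(cam,p):
    c=imaging.calibration(cam);T=np.linalg.inv(c['world_from_camera']);q=T[:3,:3]@np.array(p)+T[:3,3];u=c['mtx']@q;return u[:2]/u[2]
def pose():
    s=ctrl.state();return np.array(s['tcp_pos']),R.from_rotvec(s['ee_rot']).as_matrix(),s
E
python3 - <<'E'
from h import *
np.set_printoptions(precision=3,suppress=True)
snap('scene','a',None,1.42);snap('side','b',None,1.42)
p,r,s=pose();print(p,r,s)
for c in('scene','side'):print(imaging.calibration(c))
E
```

```text
[0.599 0.    0.231] [[ 0.     1.    -0.002]
 [ 1.    -0.     0.   ]
 [ 0.    -0.002 -1.   ]] {'time_s': 0.1, 'q': array([-0.115,  0.359,  1.511,  0.   ,  1.272, -0.115]), 'qvel': array([-0.002, -0.003, -0.003,  0.   ,  0.   , -0.   ]), 'tau': array([  0.001, -52.865, -27.935,  -0.   ,   0.005,   0.   ]), 'tcp_pos': array([0.599, 0.   , 0.231]), 'ee_rot': array([-2.221, -2.22 ,  0.002]), 'contact_force': array([-0.938, -0.256,  0.045]), 'moment': array([-0.002, -0.018, -0.025]), 'grip_force': 0.0, 'grip_width': 0.9971216392263325}
{'mtx': array([[488.866,   0.   , 275.959],
       [  0.   , 488.866, 205.181],
       [  0.   ,   0.   ,   1.   ]]), 'world_from_camera': array([[ 0.666,  0.445, -0.599,  1.628],
       [ 0.746, -0.412,  0.523, -0.965],
       [-0.014, -0.795, -0.606,  1.258],
       [ 0.   ,  0.   ,  0.   ,  1.   ]])}
{'mtx': array([[410.677,   0.   , 281.128],
       [  0.   , 410.677, 212.732],
       [  0.   ,   0.   ,   1.   ]]), 'world_from_camera': array([[-0.89 , -0.263,  0.372, -0.026],
       [-0.456,  0.483, -0.748,  1.113],
       [ 0.017, -0.835, -0.55 ,  1.009],
       [ 0.   ,  0.   ,  0.   ,  1.   ]])}
```

View pics/a.png

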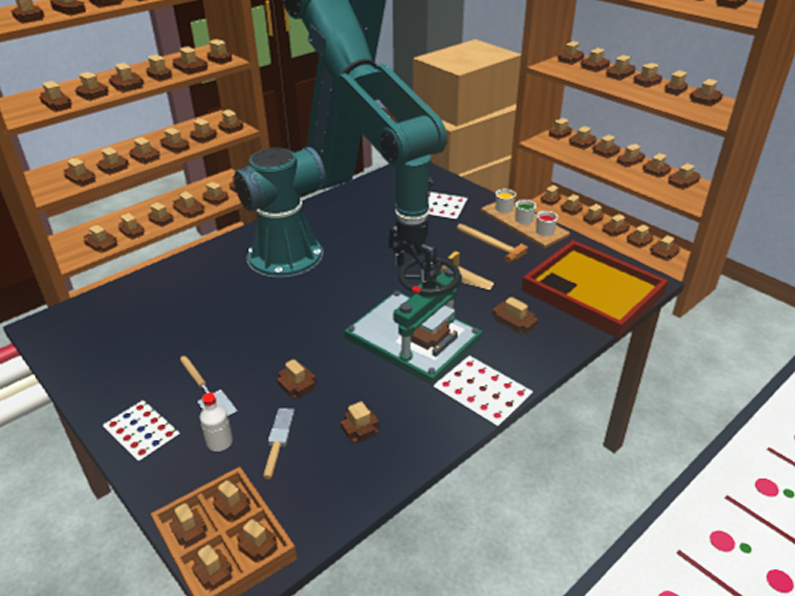

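View pics/b.png

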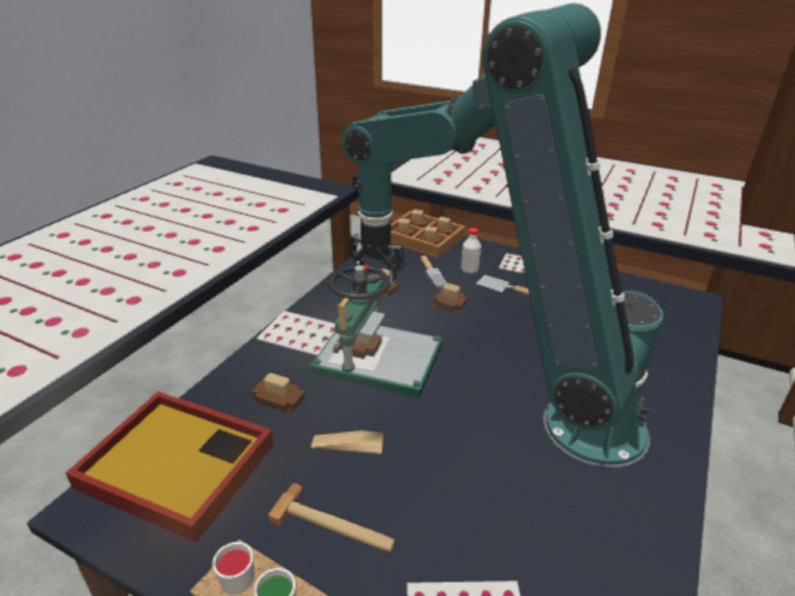

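```bash
python3 - <<'E'
from h import *
a=cv2.imread('pics/a_full.png')[165:275,235:365];b=cv2.imread('pics/b_full.png')[180:325,202:332]
f=lambda i:cv2.resize(i,None,fx=3,fy=3,interpolation=cv2.INTER_CUBIC)
m=np.zeros((435,784,3),np.uint8);m[:330,:390]=f(a);m[:,394:784]=f(b)
cv2.imwrite('pics/m.png',m)
E
```

```text
(no output)
```

View pics/m.png

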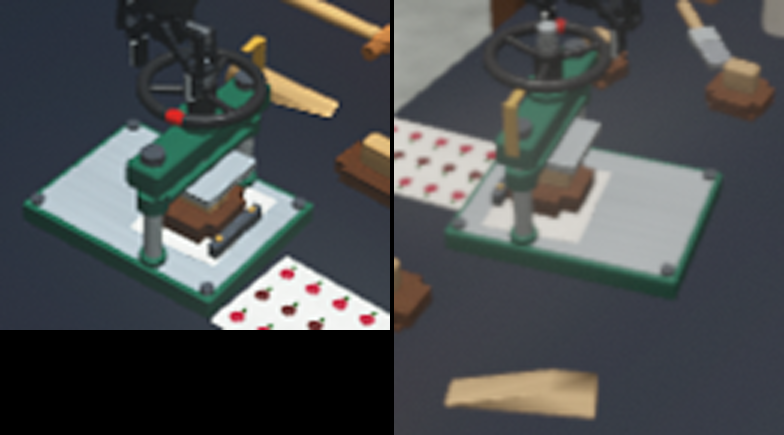

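```bash
python3 - <<'E'
from h import *
from scipy.optimize import least_squares
np.set_printoptions(precision=4,suppress=True)
A=lambda u,v:(235+u/3,165+v/3)
B=lambda u,v:(202+(u-394)/3,180+v/3)
for n,p in dict(l=(25,205),t=(130,122),r=(312,207),b=(208,295)).items(): print('sc',n,onz('scene',A(*p),.03))
for n,p in dict(tl=(496,143),tr=(720,172),br=(678,283),bl=(450,232)).items(): print('sd',n,onz('side',B(*p),.03))
print('band',onz('scene',A(175,116),.238),onz('side',B(560,25),.238))
print('wheel',onz('scene',A(202,88),.238),onz('side',B(548,57),.238))
print('strip top?',onz('scene',A(256,40),.25),onz('side',B(513,92),.25))
for n,p in dict(tip=(446,405),tipfar=(452,381),heelnear=(597,416),heelfar_top=(598,375)).items(): print('w',n,onz('side',B(*p),0),onz('side',B(*p),.03))
for n,p in dict(a=(336,114),b=(330,118),c=(337,105)).items(): print('ws',n,onz('scene',A(*p),0))
E
```

```text
sc l [ 0.4616 -0.1157  0.03  ]
sc t [0.4226 0.1012 0.03  ]
sc r [0.714  0.1523 0.03  ]
sc b [ 0.739  -0.0581  0.03  ]
sd tl [ 0.7486 -0.0306  0.03  ]
sd tr [ 0.4525 -0.1158  0.03  ]
sd br [0.4083 0.1081 0.03  ]
sd bl [0.6968 0.1569 0.03  ]
band [ 0.6534 -0.0337  0.238 ] [ 0.6501 -0.0404  0.238 ]
wheel [0.6352 0.0274 0.238 ] [0.6246 0.0329 0.238 ]
strip top? [0.6203 0.1334 0.25  ] [0.6108 0.1337 0.25  ]
w tip [0.5588 0.3716 0.    ] [0.5415 0.3937 0.03  ]
w tipfar [0.5728 0.3395 0.    ] [0.555  0.3625 0.03  ]
w heelnear [0.408  0.3089 0.    ] [0.3951 0.3328 0.03  ]
w heelfar_top [0.4353 0.2561 0.    ] [0.4216 0.2816 0.03  ]
ws a [0.5779 0.3544 0.    ]
ws b [0.5784 0.3412 0.    ]
ws c [0.5646 0.3715 0.    ]
```

```bash
python3 - <<'E'
from h import *
np.set_printoptions(precision=4,suppress=True)
snap('wrist','w1',None,1.4); print(imaging.calibration('wrist'))
E
```

```text
{'mtx': array([[325.1923,   0.    , 270.8829],
       [  0.    , 325.1923, 204.4716],
       [  0.    ,   0.    ,   1.    ]]), 'mount': array([[ 0.0003, -0.9603, -0.2791,  0.0719],
       [ 1.    ,  0.0005, -0.0007, -0.0003],
       [ 0.0008, -0.2791,  0.9603, -0.1434],
       [ 0.    ,  0.    ,  0.    ,  1.    ]])}
```

View pics/w1.png

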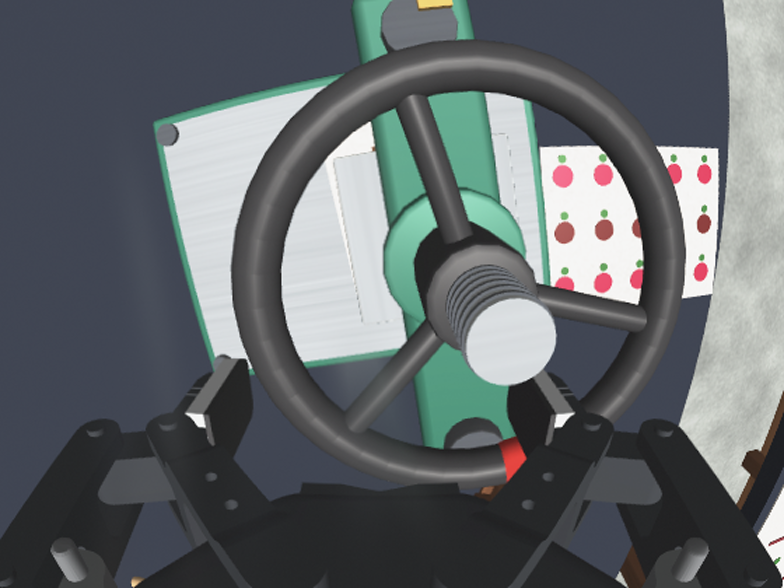

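```bash
cat >> h.py <<'E'
def wz(uv,z,p=None,r=None):
    if p is None: p,r,_=pose()
    c=imaging.calibration('wrist');K=c['mtx'];M=c['mount']
    d=(np.array(uv)-K[:2,2])/K[0,0];t=np.linalg.norm(d)
    v=np.array([*(d/t*np.sin(t)),np.cos(t)]);T=np.eye(4);T[:3,:3]=r;T[:3,3]=p;T=T@M
    v=T[:3,:3]@v;o=T[:3,3];return o+v*(z-o[2])/v[2]
E
python3 - <<'E'
from h import *
from scipy.optimize import least_squares
np.set_printoptions(precision=4,suppress=True)
g=lambda u,v,z=.238:wz((u/1.4,v/1.4),z)
P=np.array([g(257,270),g(664,270),g(459,66),g(440,468),g(320,412)])[:,:2]
f=least_squares(lambda c:np.hypot(*(P-c[:2]).T)-c[2],[.63,.03,.07]);c=f.x;print(c,f.fun)
for n,q in dict(s1=(403,78),s1m=(432,158),s2=(655,322),s2m=(590,305),s3=(340,440),s3m=(392,383),band=(514,459)).items():
    p=g(*q)[:2]-c[:2];print(n,p,np.hypot(*p),np.arctan2(p[1],p[0]))
print('screwtop',g(512,341,.288),'hub top',g(480,285,.248))
print('bed FL',g(155,122,.03),'boss',g(455,255,.2))
print('crosshead L/R edges',g(378,100,.186),g(487,100,.186),g(385,150,.186),g(494,150,.186))
E
```

```text
[0.6307 0.031  0.0699] [ 0.0007 -0.0001 -0.0001  0.0007 -0.0011]
s1 [-0.0247  0.0649] 0.06947722019557655 1.933827525712174
s1m [-0.016   0.0409] 0.0439441687578662 1.9437619948617932
s2 [ 0.0692 -0.0121] 0.07024056165376255 -0.173628808451646
s2m [ 0.04   -0.0052] 0.04029191845774275 -0.12906122222213903
s3 [-0.0458 -0.0565] 0.0727167597626164 -2.251825609697201
s3m [-0.0273 -0.0326] 0.04250944438918009 -2.268407315164843
band [ 0.02   -0.0675] 0.07039697559152243 -1.2823240311075401
screwtop [0.6272 0.0349 0.288 ] hub top [0.6286 0.0357 0.248 ]
bed FL [0.4178 0.1097 0.03  ] boss [0.6288 0.0342 0.2   ]
crosshead L/R edges [0.5984 0.0958 0.186 ] [0.6433 0.0972 0.186 ] [0.6013 0.075  0.186 ] [0.6466 0.0762 0.186 ]
```

The wrist view shows the whole wheel: hub at about (480,285), spokes at 1.935, −0.15 and −2.26 rad in world axes, and the red band at (514,459), so the band is at −1.21 rad. The wheel centre comes out at (0.630, 0.032), with a fitted radius of 69.9 mm against 70 mm given. The pointer is at about +1.735 rad, so I need about 2.94 rad of turning. One grip can do it, from 2.5 rad round the robot side, away from the pointer.

```bash
python3 -m pendant '[[0,0,0,-0.04,0],[0,0,0,-0.04,0],[0.47,0.037,-0.013,0,0],[0.47,0.037,-0.013,0,0],[0.47,0,0,0,0.1]]'
python3 -m pendant '[[0.47,0,0,0,0.11],[0.47,0,0,0,0.11],[0.47,0,0,0,0.11],[0.47,0,0,0,0.11],[0.47,0,0,0,0.10]]'
python3 - <<'E'
from h import *
np.set_printoptions(precision=4,suppress=True)
p,r,s=pose();print(p,'psi',np.arctan2(r[1,1],r[0,1]),s['grip_width'],s['q'],s['contact_force'])
d=np.array([.630+.07*np.cos(2.5),.032+.07*np.sin(2.5),.219])-p;print('tool shift',r.T@d)
E
```

```text
time_s: 0.57
tcp_pos: [0.5717, 0.0793, 0.3121]
ee_rot: [-2.324, -2.109, -0.003]
contact_force: [-0.9, -1.0, -0.6]
grip_width: 0.601
grip_force: 0.0
time_s: 0.98
tcp_pos: [0.5736, 0.0741, 0.3109]
ee_rot: [-2.811, -1.402, 0.001]
contact_force: [-0.8, -0.2, 0.3]
grip_width: 0.53
grip_force: 0.0
[0.5736 0.0741 0.3109] psi -0.6452506231563524 0.5304830341108293 [ 0.0091  0.267   1.4455 -0.      1.43    0.6543] [-0.7973 -0.2072  0.2682]
tool shift [0.     0.0004 0.0919]
```

```bash
python3 -m pendant '[[0.47,0,0,0.04,0],[0.47,0,0,0.03,0],[0.47,0,0,0.022,0],[0.47,0,0,0,0],[0.47,0,0,0,0]]'
python3 -m pendant '[[0.8,0,0,0,0],[1,0,0,0,0],[1,0,0,0,0],[1,0,0,0,0],[1,0,0,0,0]]'
python3 - <<'E'
from h import *
np.set_printoptions(precision=4,suppress=True)
p,r,s=pose();print(p,'psi',np.arctan2(r[1,1],r[0,1]),s['grip_width'],s['contact_force'],s['moment'],s['time_s'])
# per-row shift for rotating about axis by a: tool y radial inward(+) ; 
a=.12;c=np.array([.630,.032])
for a in(.1,.12):
    d=np.array([p[0]-c[0],p[1]-c[1]]);M=np.array([[np.cos(a),-np.sin(a)],[np.sin(a),np.cos(a)]])
    dw=M@d-d;print(a,r[:2,:].T@dw)
E
```

```text
time_s: 1.4
tcp_pos: [0.5729, 0.074, 0.2183]
ee_rot: [-2.806, -1.409, 0.005]
contact_force: [0.1, -0.3, 0.5]
grip_width: 0.532
grip_force: 0.0
time_s: 1.82
tcp_pos: [0.5763, 0.0733, 0.2216]
ee_rot: [2.805, 1.408, 0.007]
contact_force: [2.9, -4.4, 6.8]
grip_width: 0.178
grip_force: 57.4
[0.5763 0.0733 0.2216] psi -0.6404313258701784 0.17819791622496664 [ 2.8773 -4.4307  6.811 ] [-0.6325 -0.3469 -0.2684] 1.8167
0.1 [-0.0068  0.0002 -0.    ]
0.12 [-0.0081  0.0004 -0.    ]
```

```bash
python3 -m pendant '[[1,-0.007,0.00035,0,-0.1],[1,-0.007,0.00035,0,-0.1],[1,-0.007,0.00035,0,-0.1],[1,-0.007,0.00035,0,-0.1],[1,-0.007,0.00035,0,-0.1]]'
python3 - <<'E'
from h import *
np.set_printoptions(precision=4,suppress=True)
p,r,s=pose();d=p[:2]-[.63,.032];print(np.hypot(*d),np.arctan2(d[1],d[0]),'psi',np.arctan2(r[1,1],r[0,1]),s['contact_force'],s['moment'])
E
```

```text
time_s: 2.23
tcp_pos: [0.5621, 0.0418, 0.2215]
ee_rot: [2.365, 2.065, 0.005]
contact_force: [1.7, -0.6, 8.6]
grip_width: 0.18
grip_force: 58.0
0.06859049802860741 2.9975818317321816 psi -0.13542919533519907 [ 1.6753 -0.5665  8.5698] [-0.0238 -0.1174 -0.3043]
```

```bash
python3 -m pendant '[[1,-0.007,0.00035,0,-0.1],[1,-0.007,0.00035,0,-0.1],[1,-0.007,0.00035,0,-0.1],[1,-0.007,0.00035,0,-0.1],[1,-0.007,0.00035,0,-0.1]]'
python3 -m pendant '[[1,-0.007,0.00035,0,-0.1],[1,-0.007,0.00035,0,-0.1],[1,-0.007,0.00035,0,-0.1],[1,-0.007,0.00035,0,-0.1],[1,-0.007,0.00035,0,-0.1]]'
python3 - <<'E'
from h import *
np.set_printoptions(precision=4,suppress=True)
p,r,s=pose();d=p[:2]-[.63,.032];print(np.hypot(*d),np.arctan2(d[1],d[0]),'psi',np.arctan2(r[1,1],r[0,1]),s['contact_force'],s['moment'],s['q'])
E
```

```text
time_s: 2.65
tcp_pos: [0.5649, 0.0075, 0.2215]
ee_rot: [1.781, 2.586, 0.002]
contact_force: [-3.3, 0.4, 10.8]
grip_width: 0.179
grip_force: 57.7
time_s: 3.07
tcp_pos: [0.5841, -0.0215, 0.2215]
ee_rot: [1.086, 2.948, -0.001]
contact_force: [-4.2, -1.7, 12.7]
grip_width: 0.178
grip_force: 57.0
0.07045703403881581 -2.2797354426017904 psi 0.8649138966080996 [-4.2195 -1.6712 12.6598] [-0.2237  0.7424 -0.0986] [-0.1546  0.3454  1.5571 -0.0004  1.2387 -1.0194]
```

```bash
python3 -m pendant '[[1,-0.007,0.00035,0,-0.1],[1,-0.007,0.00035,0,-0.1],[1,-0.007,0.00035,0,-0.1],[1,-0.007,0.00035,0,-0.1],[1,-0.007,0.00035,0,-0.1]]'
python3 -m pendant '[[1,-0.007,0.00035,0,-0.1],[1,-0.007,0.00035,0,-0.1],[1,-0.007,0.00035,0,-0.1],[1,-0.007,0.00035,0,-0.1],[1,-0.007,0.00035,0,-0.1]]'
python3 -m pendant '[[1,-0.007,0.00035,0,-0.1],[1,-0.007,0.00035,0,-0.1],[1,-0.007,0.00035,0,-0.1],[1,-0.007,0.00035,0,-0.1],[1,0,0,0,0]]'
python3 - <<'E'
from h import *
np.set_printoptions(precision=4,suppress=True)
p,r,s=pose();d=p[:2]-[.63,.032];print(np.hypot(*d),np.arctan2(d[1],d[0]),'psi',np.arctan2(r[1,1],r[0,1]),s['contact_force'],s['moment'],s['q'])
snap('wrist','w2',None,1.4)
E
```

```text
time_s: 3.48
tcp_pos: [0.6151, -0.0374, 0.2215]
ee_rot: [-0.322, -3.125, 0.002]
contact_force: [-5.9, -3.3, 11.6]
grip_width: 0.178
grip_force: 56.9
time_s: 3.9
tcp_pos: [0.6498, -0.0362, 0.2216]
ee_rot: [0.461, -3.107, 0.003]
contact_force: [-6.2, -3.2, 12.1]
grip_width: 0.179
grip_force: 57.0
time_s: 4.32
tcp_pos: [0.6756, -0.022, 0.2216]
ee_rot: [-1.07, 2.952, -0.002]
contact_force: [-1.7, -1.9, 9.1]
grip_width: 0.177
grip_force: 62.5
0.07070020868788214 -0.8698373212651823 psi 2.2662562609687815 [-1.705  -1.9346  9.077 ] [-0.3121  0.2407  0.3896] [-0.1343  0.4747  1.3456 -0.0008  1.3195 -2.4004]
```

View pics/w2.png

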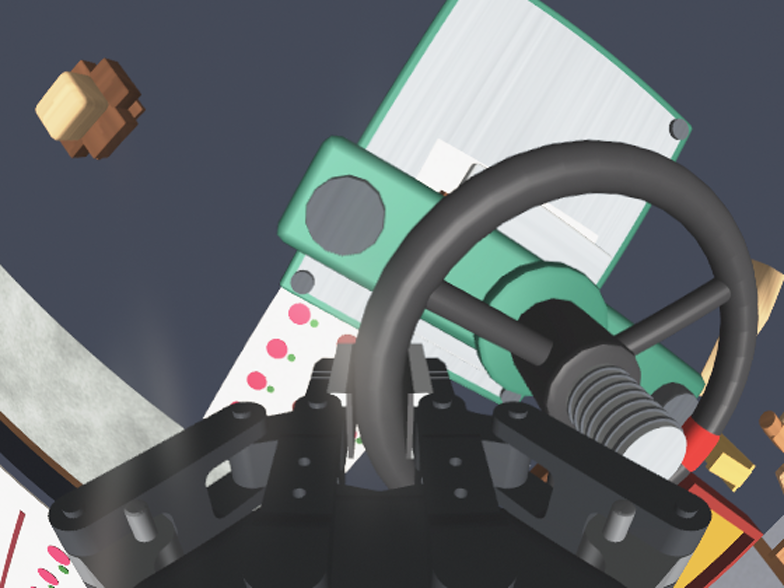

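```bash
python3 - <<'E'
from h import *
np.set_printoptions(precision=4,suppress=True)
g=lambda u,v,z=.238:wz((u/1.4,v/1.4),z)
c=np.array([.630,.032])
for n,q in dict(b1=(686,430),bout=(718,436),band=(701,447),bfar=(708,460),ptip=(708,461,.24),pt=(713,448,.24),strip=(735,470,.25)).items():
    p=g(*q)[:2]-c;print(n,p,np.hypot(*p),np.arctan2(p[1],p[0]))
for n,(q,z) in dict(FL=((690,127),.03),BR=((283,285),.03),nutR=((345,215),.192)).items():print(n,g(*q,z))
P=g(345,137,.186);Q=g(440,190,.186);d=Q-P;print('yaw',np.arctan2(-d[0],d[1]))
P=g(295,240,.186);Q=g(480,340,.186);d=Q-P;print('yaw',np.arctan2(-d[0],d[1]))
im=cv2.imread('pics/w2_full.png')[285:360,450:550];cv2.imwrite('pics/w2c.png',cv2.resize(im,None,fx=6,fy=6,interpolation=cv2.INTER_CUBIC))
E
```

```text
b1 [-0.0137  0.0594] 0.06098576195109521 1.7981269338771237
bout [-0.0225  0.0803] 0.08341226798607385 1.8445217512308651
band [-0.0138  0.0763] 0.07755661586984401 1.7490840548469127
bfar [-0.0123  0.088 ] 0.08890466696809403 1.7097230276422153
ptip [-0.012   0.0857] 0.08653962408584842 1.7096779225658179
pt [-0.0174  0.0812] 0.08301508246479636 1.7814454342830266
strip [-0.0181  0.0932] 0.09496389434983209 1.7629484318065929
FL [0.4177 0.1094 0.03  ]
BR [ 0.7427 -0.0625  0.03  ]
nutR [ 0.6457 -0.0625  0.192 ]
yaw 0.182830981664643
yaw 0.17964200450178008
```

View pics/w2c.png

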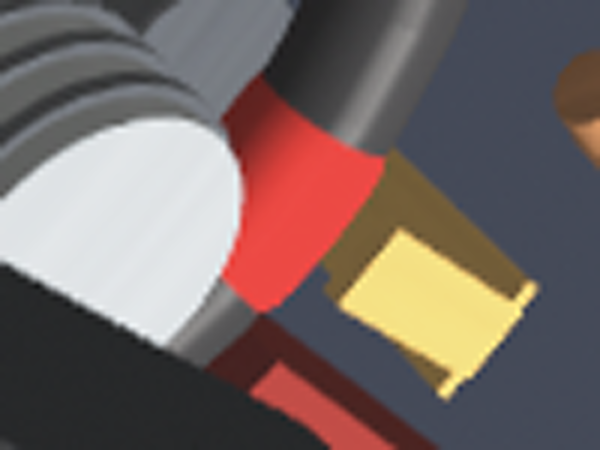

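```bash
python3 - <<'E'
from h import *
np.set_printoptions(precision=4,suppress=True)
g=lambda u,v,z=.238:wz((u/1.4,v/1.4),z)
h=lambda u,v,z=.238:wz((450+u/6,285+v/6),z)
c=np.array([.630,.032])
def a(n,p):
    p=p[:2]-c;print(n,np.hypot(*p),np.arctan2(p[1],p[0]))
a('bo1',h(385,160));a('bo2',h(265,310));a('in1',h(265,78,.242));a('mid1',h(330,120,.246))
for q in((718,294),(650,335)):a('spokeA',g(*q))
for q in((432,288),(490,320)):a('spokeB',g(*q))
for z in(.24,.25,.26):a('ytip %g'%z,h(370,267,z));a('ystrip',h(490,342,z))
from scipy.optimize import least_squares
for ang in (1.6,1.7,1.751,1.8):
  for R0,z in((.07,.238),(.088,.24)):
    t=c+R0*np.array([np.cos(ang),np.sin(ang)])
    s=least_squares(lambda u:1e3*(wz(u,z)[:2]-t),[500,320]).x;print(ang,R0,(s-[450,285])*6)
E
```

```text
bo1 0.08481540335738937 1.8466081784827368
bo2 0.08502901647370502 1.6131862349140837
in1 0.054732196128230375 1.9193139496140446
mid1 0.06205538496953444 1.9078919856903718
spokeA 0.060750088052129246 2.7862240418746045
spokeA 0.028228353405171085 2.8578438100788994
spokeB 0.06334958586524901 -1.4214089559919694
spokeB 0.04255002176012997 -1.4384395169506148
ytip 0.24 0.09235124899134521 1.7307357709351667
ystrip 0.1252799145056797 1.729789660151933
ytip 0.25 0.07732904101302127 1.7569160567482787
ystrip 0.10761053459072052 1.748534511936143
ytip 0.26 0.06238533854953002 1.7956769486103565
ystrip 0.08999380511356454 1.7746305576607313
1.6 0.07 [198.2841 264.283 ]
1.6 0.088 [277.7316 338.8259]
1.7 0.07 [245.7988 211.6666]
1.7 0.088 [335.063  276.0056]
1.751 0.07 [268.5743 183.514 ]
1.751 0.088 [362.6044 242.3571]
1.8 0.07 [289.4761 155.6732]
1.8 0.088 [387.9244 209.0515]
```

The band sits level with the pointer: band at 1.73 rad, pointer at 1.74 rad. I'll let go and rise clear.

```bash
python3 -m pendant '[[0.8,0,0,0,0],[0.6,0,0,0,0],[0.47,0,0,0,0],[0.47,0,0,0,0],[0.47,0,0,0,0]]'
python3 -m pendant '[[0.47,0,0,-0.04,0],[0.47,0,0,-0.04,0],[0.47,0,0,-0.02,0.11],[0.3,0,0,0,0.11],[0.3,0,0,0,0.11]]'
python3 - <<'E'
from h import *
np.set_printoptions(precision=4,suppress=True)
p,r,s=pose();print(p,'psi',np.arctan2(r[1,1],r[0,1]),s['contact_force'],s['grip_width'])
print(r.T@(np.array([.46,.28,p[2]])-p))
E
```

```text
time_s: 4.78
tcp_pos: [0.6744, -0.0218, 0.219]
ee_rot: [1.061, -2.956, -0.001]
contact_force: [0.4, -0.1, 0.3]
grip_width: 0.524
grip_force: 0.0
time_s: 5.2
tcp_pos: [0.6758, -0.022, 0.3217]
ee_rot: [-0.552, 3.089, -0.002]
contact_force: [-0.1, 1.0, -0.8]
grip_width: 0.697
grip_force: 0.0
[ 0.6758 -0.022   0.3217] psi 1.9246606411678298 [-0.0616  1.0348 -0.7535] 0.6968298506928865
[ 0.0978  0.3581 -0.0009]
```

```bash
python3 -m pendant '[[0.3,0.0098,0.0358,0,0],[0.3,0.0098,0.0358,0,0],[0.3,0.0098,0.0358,0,0],[0.3,0.0098,0.0358,0,0],[0.3,0.0098,0.0358,0,0]]'
python3 -m pendant '[[0.3,0.0098,0.0358,0,0],[0.3,0.0098,0.0358,0,0],[0.3,0.0098,0.0358,0,0],[0.3,0.0098,0.0358,0,0],[0.3,0.0098,0.0358,0,0]]'
python3 -m pendant '[[0.3,0,0,0.04,0],[0.3,0,0,0.04,0],[0.3,0,0,0.04,0],[0.3,0,0,0.02,0],[0.3,0,0,0,0]]'
python3 - <<'E'
from h import *
np.set_printoptions(precision=4,suppress=True)
p,r,s=pose();print(p,'psi',np.arctan2(r[1,1],r[0,1]),s['grip_width'])
snap('wrist','w3',None,1.4)
E
```

```text
time_s: 5.62
tcp_pos: [0.5646, 0.1295, 0.319]
ee_rot: [0.56, -3.09, -0.001]
contact_force: [0.0, 0.0, 0.9]
grip_width: 0.7
grip_force: 0.0
time_s: 6.03
tcp_pos: [0.4557, 0.2799, 0.3192]
ee_rot: [0.561, -3.091, -0.0]
contact_force: [0.7, 0.5, 0.2]
grip_width: 0.7
grip_force: 0.0
time_s: 6.45
tcp_pos: [0.4532, 0.2772, 0.1745]
ee_rot: [0.56, -3.081, 0.003]
contact_force: [-0.7, -0.4, -1.0]
grip_width: 0.702
grip_force: 0.0
[0.4532 0.2772 0.1745] psi 1.9303454557707698 0.7024922330063956
```

View pics/w3.png

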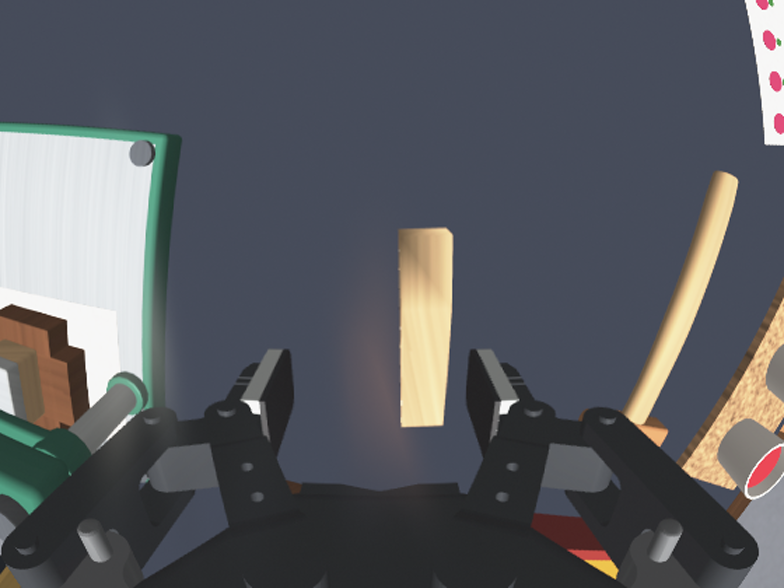

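The wedge fills (400–450, 230–426), with the heel at the top, towards the robot, and the thin end at the bottom. The mallet is well to the right. I'll compute its pose.

```bash
python3 - <<'E'
from h import *
np.set_printoptions(precision=4,suppress=True)
p,r,s=pose();g=lambda u,v,z:wz((u/1.4,v/1.4),z)
h1,h2,t1,t2=g(399,231,.03),g(447,229,.03),g(401,427,.0025),g(444,425,.0025)
print(np.linalg.norm((h1-h2)[:2]),np.linalg.norm((t1-t2)[:2]))
b=(h1+h2)/2;t=(t1+t2)/2;ax=(t-b)[:2];yaw=np.arctan2(ax[1],ax[0]);print('len',np.hypot(*ax),'yaw',yaw,b,t)
t=t[:2];grip=t-.135*ax/np.hypot(*ax);print('grip',grip,'from back',np.linalg.norm(grip-b[:2]))
psi=np.arctan2(r[1,1],r[0,1]);print('turn',-(yaw+np.pi/2-psi))
a=yaw+np.pi/2;y=np.array([np.cos(a),np.sin(a)]);x=np.array([-y[1],y[0]]) # tool x = psi+90
d=grip-p[:2];print('shift after turn',x@d,y@d,'z',p[2]-.003)
E
```

```text
0.03128715854490122 0.03581600489738201
len 0.16622890514772704 yaw 0.40489404908744103 [0.421  0.2966 0.03  ] [0.5737 0.3621 0.0025]
grip [0.4497 0.3089] from back 0.031228905147727
turn -0.04554571480925396
shift after turn -0.007187192167649096 0.030608586428565704 z 0.17416312472278545
```

```bash
python3 -m pendant '[[0.3,0,0,0,-0.045],[0.3,-0.004,0.0305,0,0],[0.3,0,0,0.04,0],[0.3,0,0,0.04,0],[0.3,0,0,0.03,0]]'
python3 -m pendant '[[0.3,0,0,0.03,0],[0.3,0,0,0.02,0],[0.3,0,0,0.01,0],[0.3,0,0,0,0],[0.3,0,0,0,0]]'
python3 - <<'E'
from h import *
np.set_printoptions(precision=4,suppress=True)
p,r,s=pose();print(p,'psi',np.arctan2(r[1,1],r[0,1]),s['contact_force'],s['grip_width'],r.T@(np.array([.4475,.308,.003])-p))
E
```

```text
time_s: 6.92
tcp_pos: [0.4505, 0.3096, 0.0699]
ee_rot: [-0.631, 3.074, 0.002]
contact_force: [0.2, -0.3, -0.9]
grip_width: 0.702
grip_force: 0.0
time_s: 7.33
tcp_pos: [0.4503, 0.309, 0.0106]
ee_rot: [-0.63, 3.076, 0.001]
contact_force: [0.2, 1.0, 0.2]
grip_width: 0.697
grip_force: 0.0
[0.4503 0.309  0.0106] psi 1.9748545156910589 [0.1899 0.9754 0.1691] 0.6969944828400707 [0.0029 0.0002 0.0076]
```

```bash
python3 -m pendant '[[0.3,0.002,0,0.006,0],[0.6,0,0,0,0],[1,0,0,0,0],[1,0,0,0,0],[1,0,0,0,0]]'
python3 -m pendant '[[1,0,0,0,0],[1,0,0,-0.03,0],[1,0,0,-0.04,0],[1,0,0,-0.03,0],[1,0,0,0,0]]'
python3 - <<'E'
from h import *
np.set_printoptions(precision=4,suppress=True)
p,r,s=pose();print(p,'psi',np.arctan2(r[1,1],r[0,1]),s['contact_force'],s['grip_width'],s['grip_force'])
yaw=.18;c=np.array([.630,.032]);ux=np.array([np.cos(yaw),np.sin(yaw)])
g=c-.21*ux;psi=yaw+np.pi/2;y=np.array([np.cos(psi),np.sin(psi)]);x=np.array([-y[1],y[0]])
print(g,'turn',np.arctan2(r[1,1],r[0,1])-psi,'shift',x@(g-p[:2]),y@(g-p[:2]))
E
```

```text
time_s: 7.75
tcp_pos: [0.4478, 0.3079, 0.0045]
ee_rot: [-0.63, 3.076, 0.001]
contact_force: [-0.7, -0.7, 6.3]
grip_width: 0.389
grip_force: 60.5
time_s: 8.17
tcp_pos: [0.4508, 0.3096, 0.1094]
ee_rot: [-0.629, 3.068, 0.005]
contact_force: [0.7, 0.3, -0.8]
grip_width: 0.382
grip_force: 59.9
[0.4508 0.3096 0.1094] psi 1.9751799499914329 [ 0.6677  0.3382 -0.7787] 0.3821769301172341 59.89191234111786
[ 0.4234 -0.0056] turn 0.22438362319653637 shift 0.08345111109311144 -0.3052372251029214
```

```bash
python3 -m pendant '[[1,0,0,0,0.112],[1,0,0,0,0.112],[1,0.04,0,0,0],[1,0.04,0,0,0],[1,0,-0.035,0,0]]'
python3 -m pendant '[[1,0,-0.035,0,0],[1,0,-0.035,0,0],[1,0,-0.035,0,0],[1,0,-0.035,0,0],[1,0,-0.035,0,0]]'
python3 -m pendant '[[1,0,-0.035,0,0],[1,0,-0.035,0,0],[1,0,-0.025,0,0],[1,0,0,0,0],[1,0,0,0,0]]'
python3 - <<'E'
from h import *
np.set_printoptions(precision=4,suppress=True)
p,r,s=pose();print(p,r,'psi',np.arctan2(r[1,1],r[0,1]),s['contact_force'],s['grip_width'],s['grip_force'])
snap('wrist','w4',None,1.4)
E
```

```text
time_s: 8.58
tcp_pos: [0.3646, 0.2604, 0.1022]
ee_rot: [0.292, -3.119, 0.001]
contact_force: [-0.2, -0.7, -1.9]
grip_width: 0.385
grip_force: 59.9
time_s: 9.0
tcp_pos: [0.4057, 0.0851, 0.1033]
ee_rot: [-0.284, 3.129, 0.0]
contact_force: [1.1, 1.0, -0.9]
grip_width: 0.389
grip_force: 59.9
time_s: 9.42
tcp_pos: [0.4231, -0.0079, 0.1032]
ee_rot: [-0.277, 3.129, 0.0]
contact_force: [-0.3, -0.5, -0.5]
grip_width: 0.385
grip_force: 60.0
[ 0.4231 -0.0079  0.1032] [[-0.9844 -0.1759  0.    ]
 [-0.1759  0.9844  0.0002]
 [-0.0001  0.0001 -1.    ]] psi 1.7476277140450374 [-0.3085 -0.4851 -0.4761] 0.38497125506243557 59.970173835754395
```

View pics/w4.png

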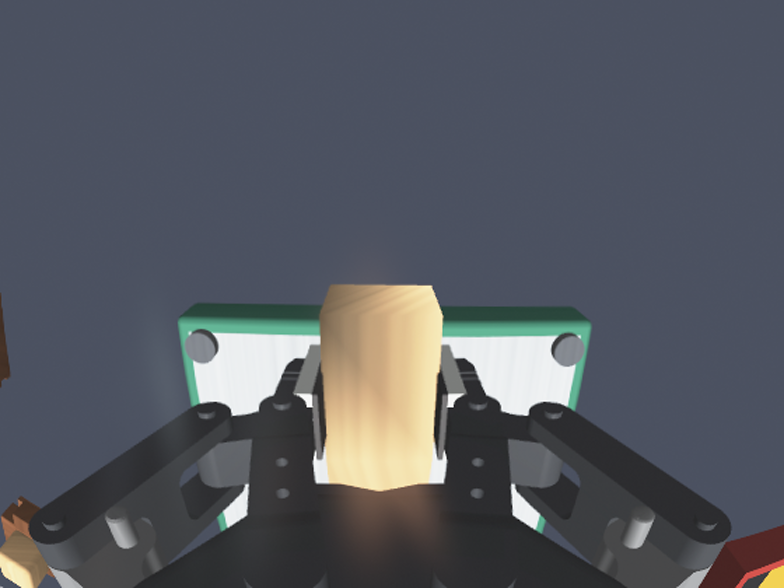

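The wedge is held straight, at (320–442, 285–490), square with the bed's front edge. The bed corners are at about (180,322) and (590,325). I'll compute how far I am off the bed's centreline.

```bash
python3 - <<'E'
from h import *
np.set_printoptions(precision=4,suppress=True)
p,r,s=pose();g=lambda u,v,z=.03:wz((u/1.4,v/1.4),z)
a,b=g(180,322),g(590,325);m=(a+b)/2;d=b-a;print(a,b,np.linalg.norm(d),'yaw',np.arctan2(-d[0],d[1]))
print('front mid in tool',r.T@(m-p))
print('screws mid tool',r.T@((g(201,346)+g(567,350))/2-p))
print('back of wedge tool',r.T@(g(330,285,.129)-p),r.T@(g(435,285,.129)-p))
yaw=.18;ux=np.array([np.cos(yaw),np.sin(yaw),0]);print('wheel-based front mid tool',r.T@(np.array([.63,.032,.03])-.2*ux-p))
E
```

```text
[ 0.4532 -0.1103  0.03  ] [0.4153 0.1108 0.03  ] 0.22428182007883626 yaw 0.16955927897442377
front mid in tool [-0.0129  0.0049  0.0731]
screws mid tool [-0.0271  0.0042  0.0731]
back of wedge tool [ 0.0374 -0.0123 -0.0259] [ 0.0374  0.016  -0.0259]
wheel-based front mid tool [-0.0112  0.0011  0.0731]
```

```bash
python3 -m pendant '[[1,0,0.003,0.03,0],[1,0,0,0.02,0],[1,0,0,0.01,0],[1,0,0,0.005,0],[1,0,0,0,0]]'
python3 -m pendant '[[1,0,0,0.001,0],[1,0,0,0.001,0],[1,0,0,0.001,0],[1,0,0,0,0],[1,0,0,0,0]]'
python3 - <<'E'
from h import *
np.set_printoptions(precision=4,suppress=True)
p,r,s=pose();print(p,s['contact_force'],s['moment'])
E
```

```text
time_s: 9.88
tcp_pos: [0.4211, -0.0026, 0.0374]
ee_rot: [0.285, -3.126, -0.001]
contact_force: [1.0, -0.6, -0.4]
grip_width: 0.384
grip_force: 60.0
time_s: 10.3
tcp_pos: [0.4228, -0.0039, 0.0357]
ee_rot: [-0.282, 3.128, -0.0]
contact_force: [0.1, -0.3, -0.2]
grip_width: 0.387
grip_force: 60.0
[ 0.4228 -0.0039  0.0357] [ 0.1368 -0.3418 -0.2257] [-0.021   0.035  -0.0052]
```

```bash
python3 -m pendant '[[1,0,0,0.001,0],[1,0,0,0.001,0],[1,0,0,0.0005,0],[1,0,0,0,0],[1,0,0,0,0]]'
python3 - <<'E'
from h import *
np.set_printoptions(precision=4,suppress=True)
p,r,s=pose();print(p,s['contact_force'],s['moment'])
snap('side','s2',(200,200,300,290),6);snap('scene','s3');print(proj('side',[.63,.032,.03]))
E
```

```text
time_s: 10.72
tcp_pos: [0.4227, -0.0041, 0.0343]
ee_rot: [-0.282, 3.128, -0.001]
contact_force: [-5.3, 0.9, 25.5]
grip_width: 0.387
grip_force: 63.6
[ 0.4227 -0.0041  0.0343] [-5.3137  0.8969 25.4832] [0.1185 0.6108 0.0245]
[253.3175 244.3848]
```

View pics/s2.png

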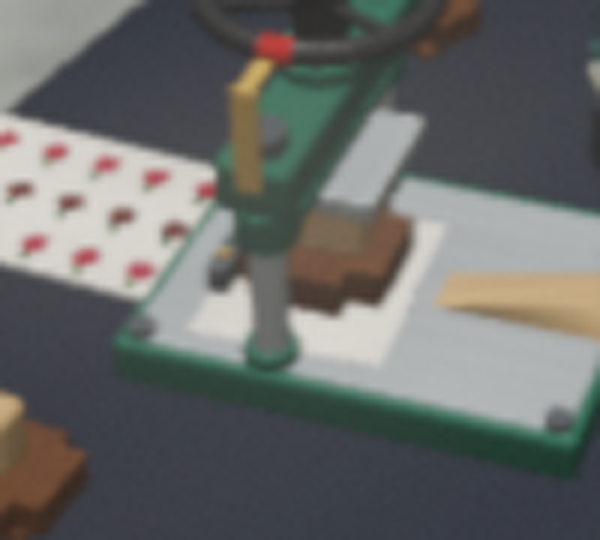

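```bash
python3 -m pendant '[[1,0,0,-0.0008,0],[1,0,0,0,0],[1,0,0,0,0],[1,0,0,0,0],[1,0,0,0,0]]'
python3 - <<'E'
from h import *
np.set_printoptions(precision=4,suppress=True)
p,r,s=pose();print(p,s['contact_force'])
S=lambda u,v,z:onz('side',(200+u/6,200+v/6),z)
yaw=.178;c=np.array([.63,.032,0]);
def pr(n,q):
    d=q-c;print(n,q,'press',d[0]*np.cos(yaw)+d[1]*np.sin(yaw),-d[0]*np.sin(yaw)+d[1]*np.cos(yaw))
pr('tip',S(438,300,.03));pr('rimnear',S(376,303,.035));pr('rimfar',S(410,256,.035))
pr('corner FL',S(597,385,.03));pr('corner BL',S(118,338,.03));pr('grip',p)
E
```

```text
time_s: 11.23
tcp_pos: [0.4228, -0.0041, 0.0344]
ee_rot: [-0.282, 3.128, -0.0]
contact_force: [-2.1, -0.7, 15.1]
grip_width: 0.383
grip_force: 61.8
[ 0.4228 -0.0041  0.0344] [-2.1119 -0.7272 15.1459]
tip [0.5466 0.0265 0.03  ] press -0.08308903921271418 0.00934916815235349
rimnear [0.5766 0.0532 0.035 ] press -0.048803426100945006 0.030364409457548102
rimfar [0.581  0.0005 0.035 ] press -0.053841871569025604 -0.02230660057126515
corner FL [0.4227 0.0535 0.03  ] press -0.20020598824279587 0.05784107972223215
corner BL [0.7034 0.1538 0.03  ] press 0.09376860092178788 0.10689707796839756
grip [ 0.4228 -0.0041  0.0344] press -0.2102667444748242 0.0011905767887227942
```

```bash
python3 -m pendant '[[1,0,0,-0.0006,0],[1,-0.008,0,0,0],[1,-0.01,0,0,0],[1,-0.008,0,0,0],[1,0,0,0,0]]'
python3 -m pendant '[[1,-0.003,0,0,0],[1,0,0,0,0],[1,0,0,0,0],[1,0,0,0,0],[1,0,0,0,0]]'
python3 -m pendant '[[1,-0.003,0,0,0],[1,0,0,0,0],[1,0,0,0,0],[1,0,0,0,0],[1,0,0,0,0]]'
python3 -m pendant '[[1,-0.003,0,0,0],[1,0,0,0,0],[1,0,0,0,0],[1,0,0,0,0],[1,0,0,0,0]]'
```

```text
time_s: 11.65
tcp_pos: [0.4496, 0.0007, 0.0345]
ee_rot: [-0.282, 3.127, -0.001]
contact_force: [0.4, -0.5, -0.6]
grip_width: 0.386
grip_force: 60.1
time_s: 12.07
tcp_pos: [0.45, 0.001, 0.0345]
ee_rot: [0.283, -3.127, 0.0]
contact_force: [-4.4, -1.5, 11.2]
grip_width: 0.384
grip_force: 61.6
time_s: 12.48
tcp_pos: [0.4516, 0.0017, 0.0344]
ee_rot: [0.283, -3.125, -0.0]
contact_force: [-7.2, -2.1, 15.4]
grip_width: 0.39
grip_force: 62.1
time_s: 12.9
tcp_pos: [0.4543, 0.0024, 0.0345]
ee_rot: [0.283, -3.124, -0.001]
contact_force: [-7.7, -1.3, 16.4]
grip_width: 0.382
grip_force: 62.1
```

```bash
python3 - <<'E'
from h import *
snap('side','s4',(225,215,315,275),8)
E
```

```text
(no output)
```

View pics/s4.png

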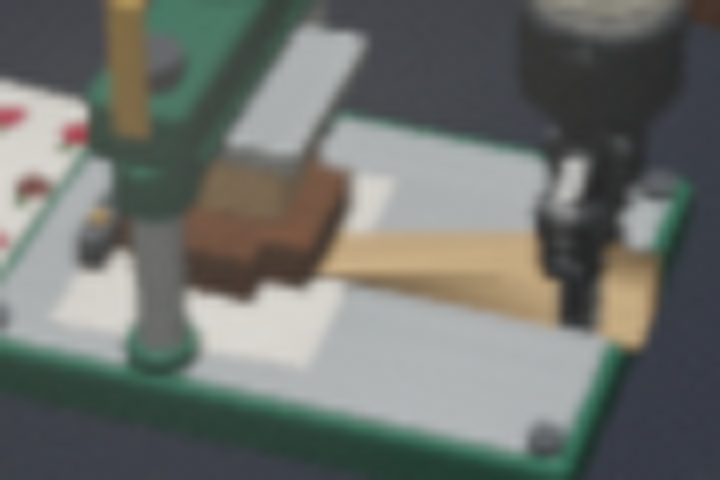

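The wedge's thin end now disappears under the front rim, at about (325,265) in the crop. Its back bottom corner is at about (637,349). I'll locate the thin end from that back corner and the known length.

```bash
python3 - <<'E'
from h import *
np.set_printoptions(precision=4,suppress=True)
S=lambda u,v,z,:onz('side',(225+u/8,215+v/8),z)
yaw=.178;c=np.array([.63,.032,0]);
def pr(n,q):
    d=q-c;print(n,'press',d[0]*np.cos(yaw)+d[1]*np.sin(yaw),-d[0]*np.sin(yaw)+d[1]*np.cos(yaw))
pr('back',S(637,349,.03));pr('backtop',S(660,262,.06));pr('tipvis near',S(325,273,.03));pr('FLcorner edge',S(625,345,.03))
pr('rimnear',S(308,284,.035));pr('rimfar',S(347,225,.035))
p,r,s=pose();pr('tcp',p);print(s['contact_force'])
E
```

```text
back press -0.21029443720339622 0.02150105068718497
backtop press -0.2125045305881701 -0.007537879432582939
tipvis near press -0.05470924817740566 0.01303219908022872
FLcorner edge press -0.20427574661628448 0.020427910665070697
rimnear press -0.0517939995217888 0.029384680630612944
rimfar press -0.054912520365101004 -0.01959909991211104
tcp press -0.17818559459327216 0.0019612440956238673
[-8.0361 -1.1847 17.42  ]
```

```bash
python3 -m pendant '[[1,0,0,-0.0009,0],[1,0,0,0,0],[1,0,0,0,0],[1,0,0,0,0],[1,0,0,0,0]]'
python3 -m pendant '[[1,-0.003,0,0,0],[1,0,0,0,0],[1,0,0,0,0],[1,0,0,0,0],[1,0,0,0,0]]'
python3 -m pendant '[[1,-0.003,0,0,0],[1,0,0,0,0],[1,0,0,0,0],[1,0,0,0,0],[1,0,0,0,0]]'
python3 -m pendant '[[1,-0.003,0,0,0],[1,0,0,0,0],[1,0,0,0,0],[1,0,0,0,0],[1,0,0,0,0]]'
```

```text
time_s: 13.37
tcp_pos: [0.457, 0.0024, 0.0349]
ee_rot: [0.283, -3.129, -0.0]
contact_force: [0.6, 0.5, -1.0]
grip_width: 0.379
grip_force: 60.0
time_s: 13.78
tcp_pos: [0.4598, 0.0029, 0.0351]
ee_rot: [0.283, -3.129, -0.0]
contact_force: [0.1, 0.1, -1.3]
grip_width: 0.384
grip_force: 60.0
time_s: 14.2
tcp_pos: [0.4627, 0.0035, 0.035]
ee_rot: [0.283, -3.129, -0.0]
contact_force: [-0.7, -0.0, -1.3]
grip_width: 0.387
grip_force: 59.9
time_s: 14.62
tcp_pos: [0.4656, 0.004, 0.035]
ee_rot: [0.283, -3.128, -0.0]
contact_force: [-2.0, -0.0, -1.7]
grip_width: 0.388
grip_force: 59.9
```

```bash
python3 -m pendant '[[1,-0.002,0,0,0],[1,0,0,0,0],[1,0,0,0,0],[1,0,0,0,0],[1,0,0,0,0]]'
python3 -m pendant '[[1,-0.002,0,0,0],[1,0,0,0,0],[1,0,0,0,0],[1,0,0,0,0],[1,0,0,0,0]]'
python3 -m pendant '[[1,-0.002,0,0,0],[1,0,0,0,0],[1,0,0,0,0],[1,0,0,0,0],[1,0,0,0,0]]'
python3 -m pendant '[[1,-0.002,0,0,0],[1,0,0,0,0],[1,0,0,0,0],[1,0,0,0,0],[1,0,0,0,0]]'
```

```text
time_s: 15.03
tcp_pos: [0.4675, 0.0044, 0.035]
ee_rot: [0.283, -3.128, -0.0]
contact_force: [-2.7, 0.8, -1.7]
grip_width: 0.391
grip_force: 59.9
time_s: 15.45
tcp_pos: [0.4697, 0.0047, 0.0351]
ee_rot: [0.283, -3.129, -0.0]
contact_force: [-3.0, -0.3, -1.7]
grip_width: 0.388
grip_force: 59.9
time_s: 15.87
tcp_pos: [0.4719, 0.005, 0.0351]
ee_rot: [-0.283, 3.128, -0.0]
contact_force: [-1.7, 0.1, -1.8]
grip_width: 0.389
grip_force: 59.9
time_s: 16.28
tcp_pos: [0.4738, 0.0054, 0.0351]
ee_rot: [-0.283, 3.129, -0.0]
contact_force: [-1.6, -0.7, -2.3]
grip_width: 0.387
grip_force: 59.8
```

```bash
cat > tr.py <<'E'
from h import *
import sys
np.set_printoptions(precision=2,suppress=True)
yaw=.178;c=np.array([.63,.032,0]);Rz=R.from_euler('z',yaw).as_matrix()
W=lambda x,y,z:c+Rz@np.array([x,y,z])
def lk(cam,ref,pts,win=9):
    a=cv2.cvtColor(cv2.imread(ref),cv2.COLOR_BGR2GRAY)
    n=np.mean([imaging.read_camera(cam).astype(float) for _ in range(2)],0).astype(np.uint8)
    b=cv2.cvtColor(n,cv2.COLOR_RGB2GRAY)
    P=np.float32(pts).reshape(-1,1,2)
    q,st,e=cv2.calcOpticalFlowPyrLK(a,b,P,None,winSize=(win,win),maxLevel=1)
    for p,d,s,er in zip(P[:,0],(q-P)[:,0],st,e): print(cam,p,d,s,er)
# side crop s2 coords -> full
side=[(200+u/6,200+v/6) for u,v in [(410,245),(372,295),(335,305),(340,250),(335,240),(425,122),(270,350),(560,418)]]
lk('side','pics/s2_full.png',side)
sc=[proj('scene',W(*x)) for x in [(-48,33,61),(48,-33,61),(-15,-50,61),(15,-50,61),(48,33,61),(0,-95,60),(0,-95,40)] for x in [np.array(x)/1000]]
lk('scene','pics/s3_full.png',sc)
P=[(-.048,.033,.055),(.0,.0,.1)]
def rot(p,l,back=0):
    a=l/.088;v=np.array(p)-[.04,0,.03];return W(*(np.array([.04+back,0,.03])+[v[0]*np.cos(a)+v[2]*np.sin(a),v[1],-v[0]*np.sin(a)+v[2]*np.cos(a)]))
for l,b in((.003,0),(0,.003)):
    for cam in('side','scene'):
        print('pred lift,back',l,b,cam,[proj(cam,rot(p,l,b))-proj(cam,W(*p)) for p in P])
p,r,s=pose();print('tcp press x',(Rz.T@(p-c))*1000,s['contact_force'])
E
python3 tr.py
```

```text
side [268.33 240.83] [-0.66  0.1 ] [1] [7.97]
side [262.   249.17] [-0.06 -0.49] [1] [8.59]
side [255.83 250.83] [-0.87 -0.44] [1] [2.06]
side [256.67 241.67] [-0.82 -0.46] [1] [1.35]
side [255.83 240.  ] [-0.51 -0.35] [1] [1.87]
side [270.83 220.33] [-0.05  0.02] [1] [1.08]
side [245.   258.33] [ 0.   -0.03] [1] [0.62]
side [293.33 269.67] [-0.01 -0.02] [1] [0.35]
scene [296.25 221.9 ] [ 0.01 -0.01] [1] [0.63]
scene [306.73 240.91] [-0.02  0.31] [1] [5.52]
scene [290.25 236.54] [ 0.03 -0.36] [1] [2.6]
scene [296.76 239.76] [0.9  0.27] [1] [1.56]
scene [316.84 231.63] [ 0.59 -0.05] [1] [10.52]
scene [286.18 244.83] [-0.02 -0.34] [1] [2.63]
scene [286.18 248.88] [ 0.01 -0.01] [1] [0.52]
pred lift,back 0.003 0 side [array([-0.23, -0.68]), array([-0.61, -0.4 ])]
pred lift,back 0.003 0 scene [array([ 0.2 , -0.51]), array([ 0.53, -0.03])]
pred lift,back 0 0.003 side [array([-0.76, -0.15]), array([-0.75, -0.15])]
pred lift,back 0 0.003 scene [array([0.63, 0.3 ]), array([0.66, 0.31])]
tcp press x [-158.42    1.47   35.11] [-1.39  0.55 -1.98]
```

```bash
cat > fit.py <<'E'
from h import *
from scipy.optimize import least_squares
np.set_printoptions(precision=2,suppress=True)
yaw=.178;c=np.array([.63,.032,0]);Rz=R.from_euler('z',yaw).as_matrix()
W=lambda p:c+Rz@np.array(p)
def rot(p,l,b,dy):
    a=l/.088;v=np.array(p)-[.04,0,.03];return W(np.array([.04+b,dy,.03])+[v[0]*np.cos(a)+v[2]*np.sin(a),v[1],-v[0]*np.sin(a)+v[2]*np.cos(a)])
# block surface samples: visible side faces, top edges, handle
S=[(x,y,z) for x in(-.046,-.03,-.015) for y in(.033,) for z in(.042,.05,.058)]+[(-.02,.045,.05),(-.01,.05,.05),(0,.05,.05)]
C=[(x,y,z) for x in(0,.012,.024) for y in(-.05,) for z in(.042,.05,.058)]+[(.048,-.02,.05),(.048,-.03,.05),(-.02,-.05,.05),(.04,-.033,.055)]
rows=[];obs=[]
for cam,ref,P in(('side','pics/s2_full.png',S),('scene','pics/s3_full.png',C)):
    a=cv2.cvtColor(cv2.imread(ref),cv2.COLOR_BGR2GRAY)
    b=cv2.cvtColor(np.mean([imaging.read_camera(cam).astype(float) for _ in range(2)],0).astype(np.uint8),cv2.COLOR_RGB2GRAY)
    q0=np.float32([proj(cam,W(p)) for p in P]).reshape(-1,1,2)
    q,st,e=cv2.calcOpticalFlowPyrLK(a,b,q0,None,winSize=(11,11),maxLevel=1)
    for p,d,er in zip(P,(q-q0)[:,0],e[:,0]):
        if np.hypot(*d)>.15 and er<6: rows.append((cam,p));obs.append(d)
f=lambda t:np.ravel([ (proj(k,rot(p,*(t/1e3)))-proj(k,W(p))-d)*3 for (k,p),d in zip(rows,obs)])
for cam in('side','scene',None):
    idx=[i for i,(k,_) in enumerate(rows) if cam in(None,k)]
    r=least_squares(lambda t:f(t).reshape(-1,2)[idx].ravel(),[1,1,0],loss='soft_l1');print(cam,len(idx),'lift,back,dy mm',r.x,'rms px',np.sqrt(np.mean((r.fun/3)**2)))
p,r,s=pose();print('tcp press mm',Rz.T@(p-c)*1000,s['contact_force'],s['time_s'])
E
python3 fit.py
```

```text
side 9 lift,back,dy mm [ 1.13  2.43 -0.66] rms px 0.22709552374108222
scene 13 lift,back,dy mm [ 3.97  0.18 -0.4 ] rms px 0.19591105087472566Traceback (most recent call last):
  File "fit.py", line 22, in <module>
    r=least_squares(lambda t:f(t).reshape(-1,2)[idx].ravel(),[1,1,0],loss='soft_l1');print(cam,len(idx),'lift,back,dy mm',r.x,'rms px',np.sqrt(np.mean((r.fun/3)**2)))
    return func(*args, **kwargs)
    result = trf(vector_fun.fun, vector_fun.jac, x0, f0, J0, lb, ub, ftol, xtol,
                 gtol, max_nfev, x_scale, loss_function, tr_solver,
                 tr_options.copy(), verbose, callback=callback_wrapped)
    return trf_no_bounds(
        fun, jac, x0, f0, J0, ftol, xtol, gtol, max_nfev, x_scale,
        loss_function, tr_solver, tr_options, verbose, callback=callback)
    J = jac(x)
    self._update_jac()
    ~~~~~~~~~~~~~~~~^^
    self.J = self.jac_wrapped(xp_copy(self.x), f0=self.f)
             ~~~~~~~~~~~~~~~~^^^^^^^^^^^^^^^^^^^^^^^^^^^^
    J, dct = approx_derivative(
             ~~~~~~~~~~~~~~~~~^
        self.fun,
        ^^^^^^^^^
    ...<2 lines>...
 
[... 697 characters left out ...]
rgs)
           ~~~~~~^^^^^^^^^^^^^^^^^^^^^^^^^^^^^^
  File "fit.py", line 22, in <lambda>
    r=least_squares(lambda t:f(t).reshape(-1,2)[idx].ravel(),[1,1,0],loss='soft_l1');print(cam,len(idx),'lift,back,dy mm',r.x,'rms px',np.sqrt(np.mean((r.fun/3)**2)))
                             ~^^^
  File "fit.py", line 19, in <lambda>
    f=lambda t:np.ravel([ (proj(k,rot(p,*(t/1e3)))-proj(k,W(p))-d)*3 for (k,p),d in zip(rows,obs)])
                           ~~~~^^^^^^^^^^^^^^^^^^^
  File "h.py", line 18, in proj
    c=imaging.calibration(cam);T=np.linalg.inv(c['world_from_camera']);q=T[:3,:3]@np.array(p)+T[:3,3];u=c['mtx']@q;return u[:2]/u[2]
ValueError: time passes only in moves, steps and waits
```

```bash
python3 -m pendant '[[1,-0.0015,0,0,0],[1,-0.0015,0,0,0],[1,-0.0015,0,0,0],[1,0,0,0,0],[1,0,0,0,0]]'
sed -i 's/^def snap/_cal={}\ndef cal(n):\n    if n not in _cal: _cal[n]=imaging.calibration(n)\n    return _cal[n]\ndef snap/; s/c=imaging.calibration(/c=cal(/' h.py
sed -i 's/>.15 and er<6/>.15 and er<4/' fit.py; python3 fit.py; python3 tr.py | grep -v pred
```

```text
time_s: 17.1
tcp_pos: [0.4783, 0.0062, 0.0351]
ee_rot: [-0.283, 3.129, -0.0]
contact_force: [-2.3, -0.1, -2.6]
grip_width: 0.388
grip_force: 59.8
side 8 lift,back,dy mm [ 0.7   3.22 -1.92] rms px 0.26010584800224723
scene 5 lift,back,dy mm [2.97 0.49 0.26] rms px 0.13929095200164696
None 13 lift,back,dy mm [3.56 1.02 0.22] rms px 0.2440554455635865
tcp press mm [-153.88    1.49   35.11] [-1.63 -0.52 -2.39] 17.3
side [268.33 240.83] [-0.68  0.02] [1] [8.3]
side [262.   249.17] [-0.07 -0.69] [1] [8.11]
side [255.83 250.83] [-0.92 -0.59] [1] [2.53]
side [256.67 241.67] [-1.1  -0.69] [1] [1.08]
side [255.83 240.  ] [-0.77 -0.6 ] [1] [1.93]
side [270.83 220.33] [-0.05  0.02] [1] [0.93]
side [245.   258.33] [ 0.01 -0.03] [1] [0.57]
side [293.33 269.67] [-0.01 -0.02] [1] [0.4]
scene [296.25 221.9 ] [ 0. -0.] [1] [0.69]
scene [306.73 240.91] [-0.03  0.29] [1] [5.11]
scene [290.25 236.54] [-0.03 -0.57] [1] [3.46]
scene [296.76 239.76] [0.97 0.29] [1] [1.88]
scene [316.84 231.63] [ 0.59 -0.05] [1] [10.53]
scene [286.18 244.83] [-0.03 -0.48] [1] [3.54]
scene [286.18 248.88] [ 0.01 -0.01] [1] [0.48]
tcp press x [-153.9     1.5    35.12] [-1.07  0.28 -2.84]
```

```bash
python3 -m pendant '[[1,0,0,0,0],[1,0,0,0,0],[1,0,0,0,0],[1,0,0,0,0],[1,0,0,0,0]]'; python3 -c "from workcell import ctrl;print(ctrl.sign_off())"
```

```text
time_s: 17.92
tcp_pos: [0.4783, 0.0062, 0.0351]
ee_rot: [-0.283, 3.129, -0.0]
contact_force: [-0.9, -0.0, -2.6]
grip_width: 0.387
grip_force: 59.8
the job is handed in; nothing more can be done
None
```

I handed the job in at about 18 s without being told the verdict: the red band stands at the pointer, and the gripper holds the wedge under the middle of the front rim, lifted by an estimated 3 mm (image and travel estimates ranged from about 1 to 4 mm; I had no pictures left to check it by eye).

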